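Hold back the slack belt tensioner

TASK

New belts are going on the two small belt sanders: one tension arm has already been pushed back and sits on its pawl, the other is still slack, fully forward. Push the slack arm back by its handle until it clicks past its pawl, go on right back to its stop and finish while still holding it there, without letting go, so that I can slip the belt on. Leave the arm that is already set, and everything else on the bench, as they are.

Things in the scene. Friction and masses are not known exactly. Their poses are not given: they have to be found in the camera images.
- sander_a: grey base plate (235 x 195 x 12 mm) of a small belt sander, belt off, bolted down; two alike, a and b, either may be left. Origin on the arm's pivot axis at bench height, z up. The arm points roughly to -x (to the robot) and swings towards +y; drive drum 58 mm wide, 96 high at x -30, y 108 mm; brass pawl slide at x 69 to 124 mm; plate spans x -115 to 120, y -45 to 150 mm
- tensioner_a (a joint): tension arm of sander a, rad: 0 = slack (from the pivot along the plate's -x turned 0.31 rad towards -y), grows as the handle swings to +y, 0.62 = back stop. A spring drives it to slack: at the handle about 2.5 N slack, 8 N fully back. Between 0.15 and 0.36 its tail tooth clicks over the pawl (1 to 3 N more); let go after that, it falls back only to about 0.35, on the pawl
- handle_a (a point): centre of the black upright handle post at the end of the tension arm of sander a: round, 20 mm in diameter, 33 to 96 mm above the bench, this point 67 mm above the bench and 145 mm from the pivot; free on all sides
- pivot_a (a point): point on the upright pivot axis of the tension arm of sander a, 67 mm above the bench. The arm is an aluminium bar 22 mm wide, 20 to 33 mm above the bench; it carries a steel idler roller 35 mm across, top 89 mm above the bench, 85 mm from the pivot
- pawl_a (a joint): brass pawl slide of sander a, m: 0 = sprung home towards the arm's tail (ratchet engaged), up to 0.005 while the arm's tooth pushes it aside, then it snaps home; it needs no handling
- sander_b: the second, identical belt sander; frame and sizes as for sander_a
- tensioner_b (a joint): swing of the tension arm of sander b, rad; same meaning and behaviour as tensioner_a
- handle_b (a point): centre of the black upright handle post at the end of the tension arm of sander b: round, 20 mm in diameter, 33 to 96 mm above the bench, this point 67 mm above the bench and 145 mm from the pivot; free on all sides
- pivot_b (a point): point on the upright pivot axis of the tension arm of sander b, 67 mm above the bench. The arm is an aluminium bar 22 mm wide, 20 to 33 mm above the bench; it carries a steel idler roller 35 mm across, top 89 mm above the bench, 85 mm from the pivot
- pawl_b (a joint): brass pawl slide of sander b, m: 0 = sprung home towards the arm's tail (ratchet engaged), up to 0.005 while the arm's tooth pushes it aside, then it snaps home; it needs no handling
- sanding_block: cork sanding block 57 x 87 x 29 mm lying on the bench, a bystander; origin under its centre
- wood_offcut: wood offcut 45 x 70 x 22 mm lying on the bench, a bystander; origin under its centre
- thin_offcut: thin wood offcut 35 x 85 x 18 mm lying between the two sanders, a bystander; origin under its centre

How it is judged:
By the outcome, as a careful person would: the job done as asked, in the order asked, and still so for the second after the job is handed in, while the arm keeps its last pose, push and grip.
It also fails if it takes over 35 s, if anything falls off the work surface, if the arm or the gripper's body presses on something with over 40 N, if the wrist force passes 120 N, or if a joint passes its speed limit or range.

ROBOT

A 6-joint arm with a two-finger parallel gripper is mounted at the origin on a cart in front of the work surface, level with it; the furniture and walls round the work are solid. World frame = base frame: x ahead of the robot, y to its left, z up, the work surface at z = 0. Lengths are in m, angles in rad, forces in N, time in s.
With the tool pointing down it reaches from about 0.375 to 0.9 m from the base axis. Payload 3.1 kg.
Tool frame: the origin (TCP) lies midway between the tips of the shut fingers; the grasp point (between the pads) lies 19 mm behind it (manip.hold_point_z is the distance from the TCP to the grasp point, in m); x points along the fingers, y is the direction in which the jaws open and shut, and the axes are right-handed (so a half turn about x gives the same grasp; the last joint's range is limited). The gripper opens to 85 mm and grips with 20 to 120 N. Pads are 22 mm wide; open, the fingers measure 114 mm over their backs; the gripper's body (76 mm by 85 mm) begins 54 mm behind the grasp point. The pads swing forward as they close: fully open they stand 13 mm farther back than shut.
Start: joints at [0.945, 0.527, 1.433, -0, 1.181, -0.178], TCP at [0.271, 0.563, 0.231] pointing down, gripper open.
Joint ranges: [-3.08, 3.08], [-0.75, 2.2], [0.22, 2.44], [-1.43, 4.57], [0, 2.65], [-2.85, 2.85]. Speed limits (rad/s): [2.79, 2.79, 3.14, 3.14, 3.14, 3.14].

INTERFACE

Orientations are given as a unit quaternion [x, y, z, w].
In Python, from station import manip, snapshot gives the robot as it stands.
- The arm moves only by the tool play_rows, never from a script. Its argument "series" is a list of rows, each a list of 4 numbers: the shift along the tool's x, y, z in m, then the turn about the tool's x in degrees. In form: [[tx, ty, tz, spin], ...]. A call has 1 to 20 rows; each row is the pose to reach, as a shift and turn from the pose measured when the call began, along the tool's axes at that moment; what a row does not reach only later rows make up. A row lasts 1/10 s, in which the tool goes at most 50 mm and 8.59 degrees, less where a joint would pass 70% of its speed; a pose out of reach is approached as far as the arm can. A call with a gripper value outside its range is refused whole. "claw" is the opening in per cent of the stroke, from 0 (shut) to 100 (fully open), set as the call begins (left out, the last holds). The fingers move at their own pace and stop on an object; "force" is the grip in N (left out, the last holds). Time passes only in rows, so rows that repeat a pose let the fingers close. It gives the time, the measured TCP pose, the force and the opening at its end, in the units of the state.
- manip.sense(): the state, without advancing time (a new reading comes with each control period).
- snapshot(name): name is "scene" or "top"; returns a dict with "image" (384x512x3 uint8, blue, green, red), "depth" (384x512 float32, m along the optical axis (not along the pixel's ray), 0 where there is no reading), "fov_y" (degrees; the focal length in pixels is half the picture's height over the tangent of half this angle, whatever the lens; pixels are square), "cx", "cy" (the principal point, pixels), "dist" ([k1, k2, p1, p2, k3] as OpenCV has them; the pictures are not rectified), "R" (3x3) and "t" (3): a world point X has camera coordinates R X + t. Camera axes: x right, y down, z forward; pixel columns grow to the right and rows downward; lengths in m; the calibration is good to about 2 mm. A picture is of the moment at which its call begins.
- manip.sign_off(): hands the job in, once; it reports no verdict.
The state is a dict: "t": time; "q": joint angles; "qd": joint speeds; "tau": joint torques, N m; "tcp_pos": TCP position; "tool_rot": TCP orientation; "force": force on the tool from outside, world axes, zero at the start; "ft_torque": the same for the moment, N m; "finger_gap": opening from 0.0 (shut) to 1.0 (fully open).
Only numpy, scipy, OpenCV 4.12 (cv2) and the standard library are available. Lean on these libraries where they do the work, as an engineer would, in place of code of your own. Each camera call takes 0.05 s, during which the arm holds its last target.

## Working session

There is one attempt and no reset: what is moved stays moved. The work goes in short steps, Python scripts to look and compute and a tool call to move; the robot and the scene stay as the last step left them, time stands still between calls to the robot, and variables do not carry over. Pictures are saved under pics/ and viewed, and the job is handed in when it is done.

Besides the shell and the picture viewer there is one more tool, called by a JSON object that holds its "fn" and its "kwargs", one argument or row to a line. play_rows: Moves the arm, as the interface text tells. Its arguments: {"type":"object","properties":{"series":{"type":"array","items":{"type":"array","items":{"type":"number"}}},"claw":{"type":"number"},"force":{"type":"number"}},"required":["series"]}

```bash
ls; mkdir -p pics; cat > h.py <<'E'
from station import manip, snapshot
import numpy as np, cv2, pickle
E
python3 - <<'E'
from h import *
S={}
for n in("scene","top"):
    s=snapshot(n);S[n]=s;cv2.imwrite(f"pics/{n}1.png",s["image"]);print(n,s["fov_y"],s["R"],s["t"],s["dist"],s["cx"],s["cy"])
pickle.dump(S,open("s1.pkl","wb"))
print(manip.sense())
E
```

```text
pics
scene 42.13753566767835 [[ 0.61545865 -0.787998   -0.01642539]
 [-0.57812527 -0.43717877 -0.6889455 ]
 [ 0.53570684  0.43351341 -0.72462701]] [-0.37615356  0.30898937  1.36457897] [-0.20488813  0.          0.          0.          0.        ] 251.61845405800952 196.2521014947098
top 43.55446628096841 [[-0.00530534 -0.99994709 -0.00881297]
 [-0.99315303  0.00629738 -0.11665073]
 [ 0.11670006  0.00813376 -0.9931339 ]] [-0.07781044  0.50243243  1.60564315] [-0.05384638  0.          0.          0.          0.        ] 250.90906341752552 191.51185854268167
{'t': 0.1, 'q': array([ 9.44485335e-01,  5.28391027e-01,  1.43376319e+00, -2.96175967e-05,
        1.18141544e+00, -1.78505448e-01]), 'qd': array([ 1.02821292e-04, -1.36864966e-03, -3.70188331e-03, -2.12107030e-03,
        4.10823482e-04, -2.03864002e-05]), 'tau': array([-2.52724817e-05, -4.43306208e+01, -1.78586519e+01, -2.01656176e-04,
        3.89056731e-03,  4.03133782e-06]), 'tcp_pos': array([0.27021856, 0.56285269, 0.23042402]), 'tool_rot': array([ 0.15635273,  0.68972159, -0.1576466 ,  0.68919192]), 'force': array([0.92806062, 0.11765766, 0.772811  ]), 'ft_torque': array([ 0.00861495,  0.00854359, -0.02842964]), 'finger_gap': 1.0007289726845703}
```

View pics/scene1.png

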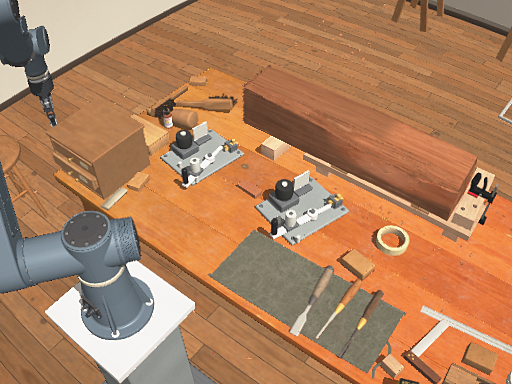

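View pics/top1.png

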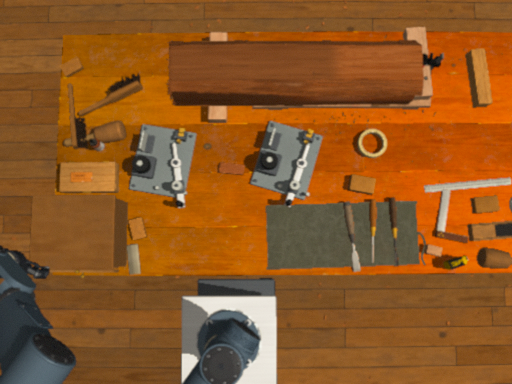

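```bash
python3 - <<'E'
from h import *
S=pickle.load(open("s1.pkl","rb"))
t=S["top"]["image"];s=S["scene"]["image"]
a=cv2.resize(t[115:215,120:210],None,fx=6,fy=6,interpolation=cv2.INTER_CUBIC)
b=cv2.resize(t[115:215,240:330],None,fx=6,fy=6,interpolation=cv2.INTER_CUBIC)
cv2.imwrite("pics/ta.png",a);cv2.imwrite("pics/tb.png",b)
cv2.imwrite("pics/sa.png",cv2.resize(s[110:200,150:250],None,fx=6,fy=6,interpolation=cv2.INTER_CUBIC))
cv2.imwrite("pics/sb.png",cv2.resize(s[160:250,250:350],None,fx=6,fy=6,interpolation=cv2.INTER_CUBIC))
E
```

```text
(no output)
```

View pics/ta.png

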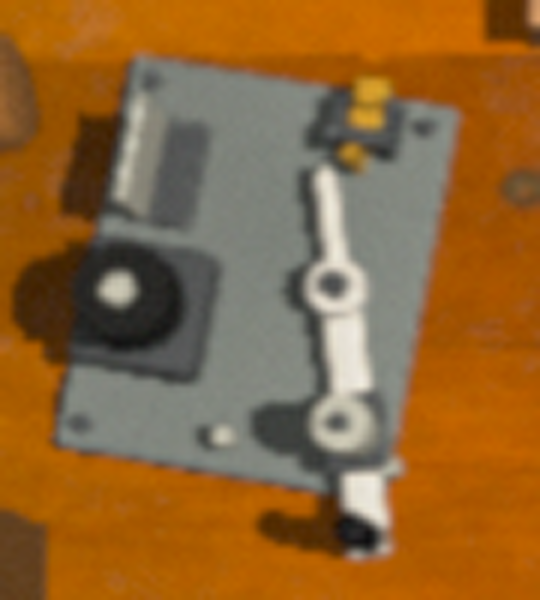

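View pics/tb.png

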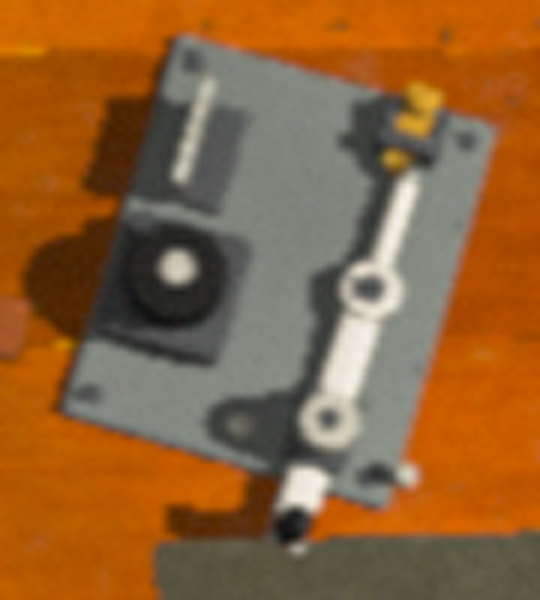

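View pics/sa.png

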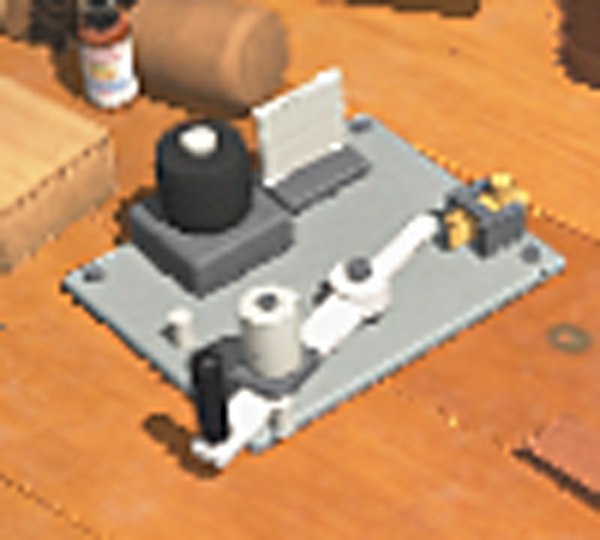

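View pics/sb.png

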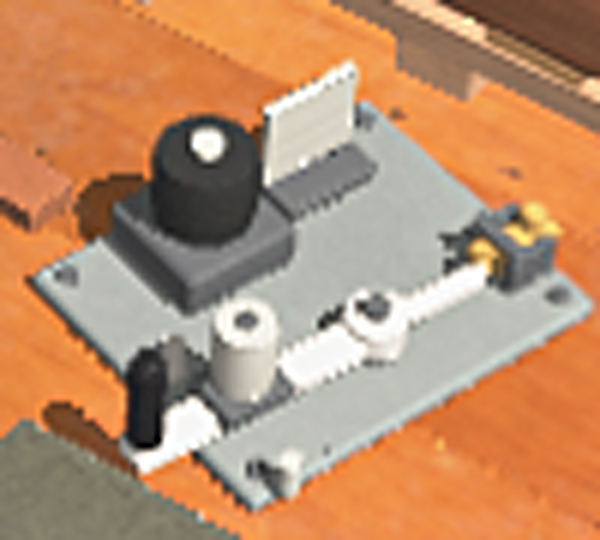

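```bash
cat >> h.py <<'E'
def cam(s):
    f=192/np.tan(np.radians(s["fov_y"]/2)); return np.array([[f,0,s["cx"]],[0,f,s["cy"]],[0,0,1]]),np.array(s["dist"],float)
def ray(s,uv,z):
    K,d=cam(s); p=cv2.undistortPoints(np.array([[uv]],float),K,d)[0,0]
    R=np.array(s["R"]);t=np.array(s["t"]); c=-R.T@t; r=R.T@np.array([p[0],p[1],1]); return c+r*(z-c[2])/r[2]
def proj(s,X):
    K,d=cam(s); return cv2.projectPoints(np.atleast_2d(np.array(X,float)),cv2.Rodrigues(np.array(s["R"]))[0],np.array(s["t"]),K,d)[0][:,0]
E
python3 - <<'E'
from h import *
S=pickle.load(open("s1.pkl","rb"));s=S["top"];c=S["scene"]
def cr(u,v,o): return ((u+.5)/6-.5+o[0],(v+.5)/6-.5+o[1])
def plate(s,o,pts,z):
    W=np.array([ray(s,cr(*p,o),z)[:2] for p in pts]); return W
L=np.array([[.12,.15],[.12,-.045],[-.115,.15]])
for nm,o,cs in(("L",(120,115),[(135,57),(460,107),(57,443)]),("R",(240,115),[(182,35),(498,128),(62,410)])):
    W=plate(s,o,cs,.012)
    A,B=L-L.mean(0),W-W.mean(0); th=np.arctan2((A[:,0]*B[:,1]-A[:,1]*B[:,0]).sum(),(A*B).sum())
    Rm=np.array([[np.cos(th),-np.sin(th)],[np.sin(th),np.cos(th)]]); p=W.mean(0)-Rm@L.mean(0)
    print(nm,"yaw",th,"piv",p,"resid",(W-(L@Rm.T+p)).round(4).tolist())
    for a in(0,.35,.62):
        g=th+np.pi-(-.31+a)*-1 if 0 else th+np.pi+.31-a
        h=p+.145*np.array([np.cos(g),np.sin(g)]); q=proj(s,[*h,.096])[0]; q2=proj(c,[*h,.096])[0]
        print(a,h,"top crop",(q+.5-np.array(o))*6,"scene px",q2)
print("L handle top",ray(s,cr(357,530,(120,115)),.096),"roller",ray(s,cr(338,422,(120,115)),.089),"piv",ray(s,cr(335,285,(120,115)),.045))
print("R handle top",ray(s,cr(291,523,(240,115)),.096),"roller",ray(s,cr(329,418,(240,115)),.089),"piv",ray(s,cr(371,287,(240,115)),.045))
print("scene L handle top", ray(c,((208+.5)/6-.5+150,(355+.5)/6-.5+110),.096),"roller",ray(c,((268.5)/6-.5+150,(301.5)/6-.5+110),.089))
# box height
for uv in((80,230),(30,210),(120,225),(88,177),(100,197),(137,228),(133,260),(97,133)):
    d=float(s["depth"][uv[1],uv[0]]);K,D=cam(s);p=cv2.undistortPoints(np.array([[uv]],float),K,D)[0,0];print(uv,np.array(s["R"]).T@(np.array([p[0]*d,p[1]*d,d])-s["t"]))
E
```

```text
L yaw -0.17319424688155993 piv [0.60289355 0.17378846] resid [[-0.0019, -0.0001], [-0.0001, 0.0006], [0.002, -0.0005]]
0 [0.45924833 0.15401344] top crop [355.86350042 528.49665112] scene px [184.81706513 168.48030778]
0.35 [0.46117634 0.20446798] top crop [263.52592166 525.49575219] scene px [174.14625526 161.87597247]
0.62 [0.47449382 0.24115692] top crop [196.93497936 501.54206975] scene px [169.11192337 155.28914065]
R yaw -0.306560816337504 piv [ 0.59647634 -0.25424621] resid [[-0.002, -0.001], [0.0003, 0.0018], [0.0017, -0.0008]]
0 [ 0.45147719 -0.25474489] top crop [389.0718918  538.20833435] scene px [286.79608248 228.75695454]
0.35 [ 0.4600971  -0.20499477] top crop [297.02385846 522.94886032] scene px [274.57766561 219.04005045]
0.62 [ 0.47817491 -0.17040247] top crop [232.80631053 490.18785725] scene px [268.764258   210.04540392]
L handle top [0.45814986 0.15310781 0.096     ] roller [0.51834001 0.16539679 0.089     ] piv [0.60254469 0.17546942 0.045     ]
R handle top [ 0.45981604 -0.20199659  0.096     ] roller [ 0.51800915 -0.22408429  0.089     ] piv [ 0.59837156 -0.2527026   0.045     ]
scene L handle top [0.45720576 0.15462092 0.096     ] roller [0.51401074 0.16368368 0.089     ]
(80, 230) [0.36804672 0.44788534 0.17622848]
(30, 210) [ 0.50200344  1.02810008 -0.70222306]
(120, 225) [0.38770788 0.34965821 0.08164442]
(88, 177) [0.55227525 0.47190535 0.05297124]
(100, 197) [0.47076606 0.3891082  0.17328571]
(137, 228) [0.3800888  0.30724407 0.02424686]
(133, 260) [0.27202067 0.3204345  0.01758196]
(97, 133) [0.70274756 0.44355445 0.06095666]
```

```bash
cat > mv.py <<'E'
from h import *
import sys
from scipy.spatial.transform import Rotation as Ro
st=manip.sense(); M=Ro.from_quat(st["tool_rot"]).as_matrix(); P=np.array(st["tcp_pos"])
print("t",st["t"],"P",P.round(4),"gap",st["finger_gap"],"F",np.round(st["force"],1)); print("axes(cols)",M.round(3).tolist())
def spin_to(d): # spin deg so tool y aligns +-d
    v=M.T@np.array([d[0],d[1],0]); a=np.degrees(np.arctan2(v[2],v[1])); return (a+90)%180-90
def shift(X): return M.T@(np.array(X)-P)
piv=np.array([.6028,.1742]); th=-.1732
def hnd(a):
    g=th+np.pi+.31-a; return piv+.145*np.array([np.cos(g),np.sin(g)]), np.array([np.sin(g),-np.cos(g)])
E
python3 - <<'E'
from mv import *
for a in (0,.62):
    h,d=hnd(a); print(a,h,"spin",spin_to(d),"shift z.2",shift([*h,.2]).round(4),"shift z.05",shift([*h,.05]).round(4))
print(manip.hold_point_z)
S=pickle.load(open("s1.pkl","rb"));s=S["top"];K,D=cam(s)
X=[]
dep=s["depth"];v,u=np.mgrid[0:384,0:512]
p=cv2.undistortPoints(np.stack([u,v],-1).reshape(-1,1,2).astype(float),K,D)[:,0]
d=dep.reshape(-1);W=(np.stack([p[:,0]*d,p[:,1]*d,d],1)-s["t"])@np.array(s["R"])
W=W[d>0]
def rg(x0,x1,y0,y1):
    m=(W[:,0]>x0)&(W[:,0]<x1)&(W[:,1]>y0)&(W[:,1]<y1);return np.percentile(W[m,2],[5,50,99.5]).round(3)
for y in np.arange(.08,.66,.04): print(y.round(2),[float(rg(x,x+.05,y,y+.04)[2]) for x in np.arange(.25,.6,.05)])
E
```

```text
t 0.1 P [0.2702 0.5629 0.2304] gap 1.0007289726845703 F [0.9 0.1 0.8]
axes(cols) [[-0.001, 0.433, 0.901], [-0.002, 0.901, -0.433], [-1.0, -0.002, -0.0]]
0 [0.45915467 0.15442581] spin -33.49484048184683 shift z.2 [ 0.0309 -0.2863  0.3472] shift z.05 [ 0.1809 -0.286   0.3472]
0.62 [0.47440066 0.2415692 ] spin 2.0285843517411877 shift z.2 [ 0.0307 -0.2011  0.3232] shift z.05 [ 0.1807 -0.2008  0.3232]
0.0187
0.08 [0.009, 0.009, 0.008, 0.008, 0.011, 0.011, 0.007]
0.12 [0.008, 0.012, 0.008, 0.046, 0.103, 0.092, 0.027]
0.16 [0.012, 0.011, 0.008, 0.009, 0.093, 0.091, 0.053]
0.2 [0.009, 0.009, 0.011, 0.009, 0.017, 0.038, 0.022]
0.24 [0.01, 0.009, 0.026, 0.008, 0.008, 0.036, 0.097]
0.28 [0.022, 0.03, 0.03, 0.03, 0.009, 0.022, 0.1]
0.32 [0.189, 0.189, 0.189, 0.188, 0.188, 0.018, 0.046]
0.36 [0.19, 0.191, 0.19, 0.19, 0.189, 0.057, 0.057]
0.4 [0.57, 0.19, 0.189, 0.189, 0.19, 0.056, 0.058]
0.44 [0.609, 0.189, 0.19, 0.19, 0.189, 0.057, 0.058]
0.48 [0.574, 0.537, 0.191, 0.19, 0.189, 0.057, 0.059]
0.52 [0.428, 0.501, 0.188, 0.19, 0.189, 0.057, 0.058]
0.56 [0.189, 0.19, 0.191, 0.192, 0.19, 0.055, 0.056]
0.6 [0.183, 0.307, 0.188, 0.185, 0.185, 0.006, 0.005]Traceback (most recent call last):
  File "<stdin>", line 13, in <module>
  File "<stdin>", line 12, in rg
    return _quantile_unchecked(
        a, q, axis, out, overwrite_input, method, keepdims, weights)
    return _ureduce(a,
                    func=_quantile_ureduce_func,
    ...<5 lines>...
                    overwrite_input=overwrite_input,
                    method=method)
    r = func(a, **kwargs)
    result = _quantile(arr,
                       quantiles=q,
    ...<2 lines>...
                       out=out,
                       weights=wgt)
    slices_having_nans = np.isnan(arr[-1, ...])
                                  ~~~^^^^^^^^^
IndexError: index -1 is out of bounds for axis 0 with size 0
```

{"fn": "play_rows", "kwargs": {
  "series": [
    [-0.03,0,0,0],
    [-0.03,-0.02,0.03,-4],
    [-0.03,-0.05,0.06,-8],
    [-0.03,-0.08,0.1,-12],
    [-0.03,-0.11,0.14,-16],
    [-0.03,-0.14,0.18,-20],
    [-0.03,-0.175,0.22,-24],
    [-0.03,-0.21,0.26,-28],
    [-0.03,-0.24,0.3,-32],
    [-0.02,-0.27,0.335,-33.5],
    [0.0,-0.286,0.347,-33.5],
    [0.03,-0.286,0.347,-33.5],
    [0.06,-0.286,0.347,-33.5],
    [0.06,-0.286,0.347,-33.5],
    [0.06,-0.286,0.347,-33.5]
  ],
  "claw": 80,
  "force": 60
}}

```text
t: 1.6
tcp_pos: [0.4589, 0.1547, 0.1707]
tool_rot: [-0.049, 0.706, 0.048, 0.704]
force: [0.0, 0.5, -0.1]
finger_gap: 0.8
```

```bash
python3 - <<'E'
from mv import *
h,d=hnd(0); print("spin",spin_to(d),"shift",shift([*h,.05]).round(4))
for n in("scene","top"):
    s=snapshot(n); im=s["image"]
    im=im[80:220,100:280] if n=="scene" else im[100:240,80:260]
    cv2.imwrite(f"pics/{n}2.png",cv2.resize(im,None,fx=4,fy=4,interpolation=cv2.INTER_CUBIC))
E
```

```text
t 1.6 P [0.4589 0.1547 0.1707] gap 0.8000659348936476 F [ 0.   0.5 -0.1]
axes(cols) [[-0.003, -0.136, 0.991], [-0.002, 0.991, 0.136], [-1.0, -0.001, -0.003]]
spin 0.004615420423192518 shift [ 0.1207 -0.0002  0.0006]
```

View pics/scene2.png

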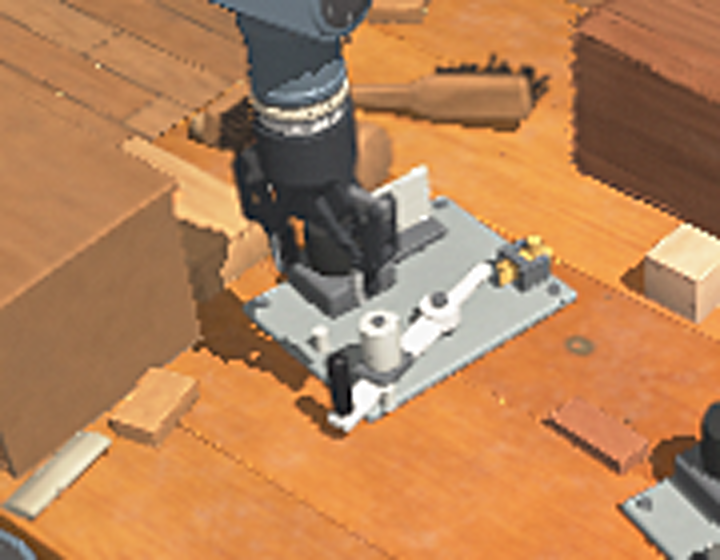

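View pics/top2.png

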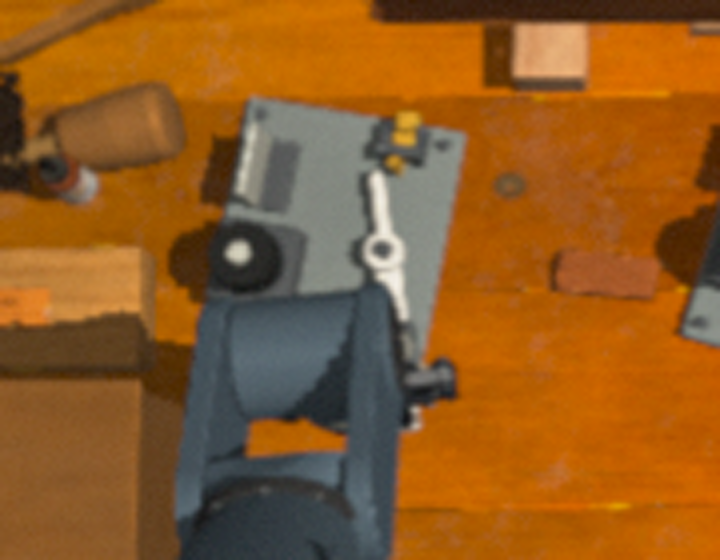

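```bash
python3 - <<'E'
from h import *
for n in("scene","top"):
    s=snapshot(n);K,D=cam(s);print(n,-np.array(s["R"]).T@s["t"])
    dep=s["depth"];v,u=np.mgrid[0:384,0:512]
    p=cv2.undistortPoints(np.stack([u,v],-1).reshape(-1,1,2).astype(float),K,D)[:,0]
    d=dep.reshape(-1);W=(np.stack([p[:,0]*d,p[:,1]*d,d],1)-s["t"])@np.array(s["R"]); W=W[d>0]
    m=(W[:,2]>.195)&(W[:,0]>.15)&(W[:,0]<.62)&(abs(W[:,1]-.2)<.25); W=W[m]
    for z in np.arange(.2,.8,.04):
        q=W[(W[:,2]>=z)&(W[:,2]<z+.04)]
        if len(q): print(z.round(2),len(q),"x",np.percentile(q[:,0],[2,98]).round(3),"y",np.percentile(q[:,1],[2,98]).round(3))
E
```

```text
scene [-0.32087276 -0.75288794  1.19550915]
0.2 181 x [0.437 0.473] y [0.09  0.217]
0.24 360 x [0.435 0.475] y [0.087 0.217]
0.28 235 x [0.419 0.476] y [0.089 0.213]
0.32 307 x [0.419 0.48 ] y [0.114 0.176]
0.36 299 x [0.421 0.476] y [0.118 0.168]
0.4 247 x [0.42  0.472] y [0.097 0.171]
0.44 270 x [0.4   0.498] y [0.09  0.102]
0.48 435 x [0.354 0.49 ] y [0.089 0.104]
0.52 731 x [0.154 0.443] y [0.087 0.19 ]
0.56 772 x [0.153 0.395] y [0.086 0.192]
0.6 737 x [0.152 0.362] y [0.091 0.193]
0.64 882 x [0.154 0.327] y [0.085 0.195]
0.68 1148 x [0.153 0.317] y [0.083 0.197]
0.72 1136 x [0.154 0.292] y [0.083 0.196]
0.76 753 x [0.151 0.256] y [0.066 0.224]
0.8 9 x [0.188 0.199] y [0.064 0.079]
top [ 0.31120083 -0.09403025  1.65254201]
0.2 33 x [0.439 0.478] y [0.09  0.214]
0.24 45 x [0.44  0.481] y [0.087 0.205]
0.28 61 x [0.455 0.48 ] y [0.087 0.119]
0.32 11 x [0.423 0.428] y [0.15 0.17]
0.36 16 x [0.424 0.428] y [0.142 0.161]
0.4 13 x [0.424 0.428] y [0.137 0.158]
0.44 112 x [0.4   0.504] y [0.093 0.198]
0.48 1323 x [0.393 0.496] y [0.091 0.206]
0.52 454 x [0.326 0.463] y [0.086 0.205]
0.56 799 x [0.332 0.409] y [0.087 0.2  ]
0.6 405 x [0.153 0.375] y [0.092 0.186]
0.64 383 x [0.153 0.35 ] y [0.085 0.189]
0.68 688 x [0.154 0.332] y [0.083 0.19 ]
0.72 568 x [0.153 0.312] y [0.085 0.188]
0.76 720 x [0.151 0.294] y [0.067 0.267]
0.8 2028 x [0.165 0.283] y [0.067 0.275]
```

{"fn": "play_rows", "kwargs": {
  "series": [
    [0.025,0,0,0],
    [0.055,0,0,0],
    [0.085,0,0,0],
    [0.105,0,0,0],
    [0.118,0,0,0],
    [0.12,0,0,0],
    [0.12,0,0,0]
  ]
}}

```text
t: 2.5
tcp_pos: [0.4609, 0.1552, 0.0528]
tool_rot: [-0.049, 0.704, 0.048, 0.707]
force: [-0.3, -0.3, 0.3]
finger_gap: 0.801
```

```bash
python3 - <<'E'
from mv import *
for n in("scene","top"):
    s=snapshot(n); im=s["image"]
    im=im[100:200,130:260] if n=="scene" else im[100:240,80:260]
    cv2.imwrite(f"pics/{n}3.png",cv2.resize(im,None,fx=5 if n=="scene" else 4,fy=5 if n=="scene" else 4,interpolation=cv2.INTER_CUBIC))
E
```

```text
t 2.5 P [0.4609 0.1552 0.0528] gap 0.8006870428216565 F [-0.3 -0.3  0.3]
axes(cols) [[0.003, -0.138, 0.99], [-0.001, 0.99, 0.138], [-1.0, -0.002, 0.003]]
```

View pics/scene3.png

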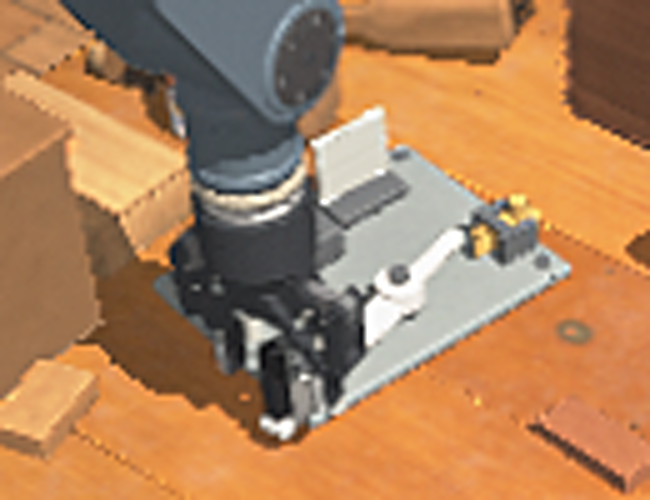

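{"fn": "play_rows", "kwargs": {
  "series": [
    [0,0,0,0],
    [0,0,0,0],
    [0,0,0,0],
    [0,0,0,0],
    [0,0,0,0],
    [0,0,0,0],
    [0,0,0,0],
    [0,0,0,0]
  ],
  "claw": 0,
  "force": 60
}}

```text
t: 3.4
tcp_pos: [0.4611, 0.1582, 0.0545]
tool_rot: [-0.046, 0.703, 0.049, 0.708]
force: [-2.5, 15.8, 8.1]
finger_gap: 0.217
```

```bash
python3 - <<'E'
from mv import *
h0,d=hnd(0)
# keep grasp offset, circle about pivot in tool coords from current pose
r=P[:2]-piv; print("r",np.hypot(*r), "ang err deg",np.degrees(np.arctan2(r[1],r[0])-np.arctan2(*(h0-piv)[::-1])))
for a in np.arange(0,.66,.05):
    c,s_=np.cos(-a),np.sin(-a); q=piv+np.array([[c,-s_],[s_,c]])@r
    print(round(a,2),shift([*q,P[2]]).round(4),np.degrees(a).round(1))
s=snapshot("scene");cv2.imwrite("pics/scene4.png",cv2.resize(s["image"][100:200,130:260],None,fx=5,fy=5,interpolation=cv2.INTER_CUBIC))
E
```

```text
t 3.4 P [0.4611 0.1582 0.0545] gap 0.21744954511677367 F [-2.5 15.8  8.1]
axes(cols) [[0.006, -0.134, 0.991], [0.003, 0.991, 0.134], [-1.0, 0.003, 0.006]]
r 0.142623059909305 ang err deg -1.4043344276505652
0.0 [0. 0. 0.] 0.0
0.05 [0.     0.0071 0.0003] 2.9
0.1 [0.     0.0142 0.001 ] 5.7
0.15 [0.0001 0.0213 0.0021] 8.6
0.2 [0.0001 0.0283 0.0035] 11.5
0.25 [0.0001 0.0352 0.0052] 14.3
0.3 [0.0002 0.042  0.0073] 17.2
0.35 [0.0002 0.0487 0.0097] 20.1
0.4 [0.0002 0.0553 0.0125] 22.9
0.45 [0.0003 0.0617 0.0156] 25.8
0.5 [0.0003 0.068  0.019 ] 28.6
0.55 [0.0003 0.0741 0.0227] 31.5
0.6 [0.0004 0.08   0.0267] 34.4
0.65 [0.0004 0.0856 0.031 ] 37.2
```

View pics/scene4.png

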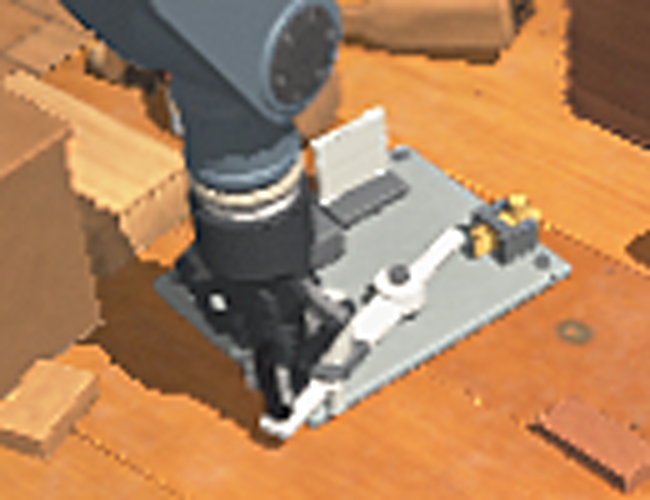

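{"fn": "play_rows", "kwargs": {
  "series": [
    [0,0.0071,0.0003,2.9],
    [0,0.0142,0.001,5.7],
    [0,0.0213,0.0021,8.6],
    [0,0.0283,0.0035,11.5],
    [0,0.0352,0.0052,14.3],
    [0,0.042,0.0073,17.2],
    [0,0.0487,0.0097,20.1],
    [0,0.0553,0.0125,22.9],
    [0,0.0617,0.0156,25.8],
    [0,0.068,0.019,28.6],
    [0,0.0741,0.0227,31.5],
    [0,0.0741,0.0227,31.5],
    [0,0.0741,0.0227,31.5]
  ]
}}

```text
t: 4.75
tcp_pos: [0.4706, 0.2335, 0.0546]
tool_rot: [0.145, 0.692, -0.145, 0.692]
force: [-4.9, -4.5, 3.1]
finger_gap: 0.216
```

```bash
cat > chk.py <<'E'
from mv import *
import sys
r=P[:2]-piv; g=np.arctan2(r[1],r[0])%(2*np.pi); print("a from tcp",th+np.pi+.31-g,"r",np.hypot(*r))
d=np.array([np.sin(g),-np.cos(g),0]); print("tangential F",st["force"]@d,"radial",st["force"][:2]@r/np.hypot(*r))
for da in (.02,.04,.06,.08,.1,.12,.14):
    c,s_=np.cos(-da),np.sin(-da); q=piv+np.array([[c,-s_],[s_,c]])@r
    print(da,shift([*q,P[2]]).round(4),np.degrees(da).round(1))
k=sys.argv[1]
s=snapshot("scene");cv2.imwrite(f"pics/s{k}.png",cv2.resize(s["image"][100:200,130:260],None,fx=5,fy=5,interpolation=cv2.INTER_CUBIC))
s=snapshot("top");cv2.imwrite(f"pics/t{k}.png",cv2.resize(s["image"][100:240,100:230],None,fx=4,fy=4,interpolation=cv2.INTER_CUBIC))
E
python3 chk.py 5
```

```text
t 4.75 P [0.4706 0.2335 0.0546] gap 0.21554862809240677 F [-4.9 -4.5  3.1]
axes(cols) [[-0.0, 0.401, 0.916], [0.0, 0.916, -0.401], [-1.0, 0.0, -0.0]]
a from tcp 0.5583774222036109 r 0.14486781311954106
tangential F -6.111808806685056 radial 2.635885141391198
0.02 [0.     0.0029 0.0001] 1.1
0.04 [0.     0.0058 0.0002] 2.3
0.06 [0.     0.0087 0.0003] 3.4
0.08 [0.     0.0116 0.0006] 4.6
0.1 [0.     0.0145 0.0009] 5.7
0.12 [0.     0.0173 0.0012] 6.9
0.14 [0.     0.0202 0.0016] 8.0
```

View pics/s5.png

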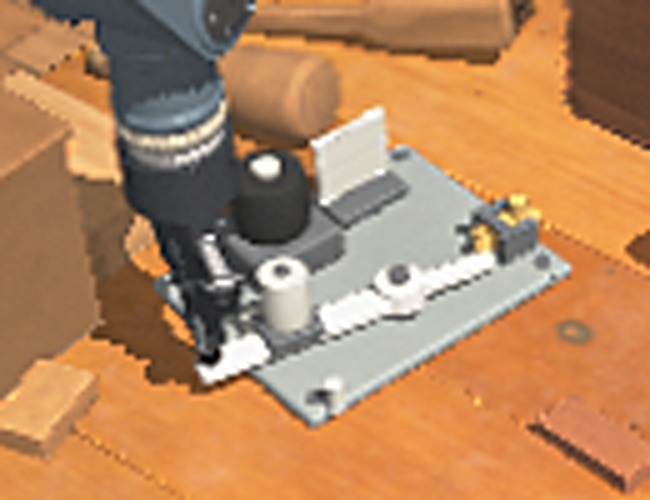

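View pics/t5.png

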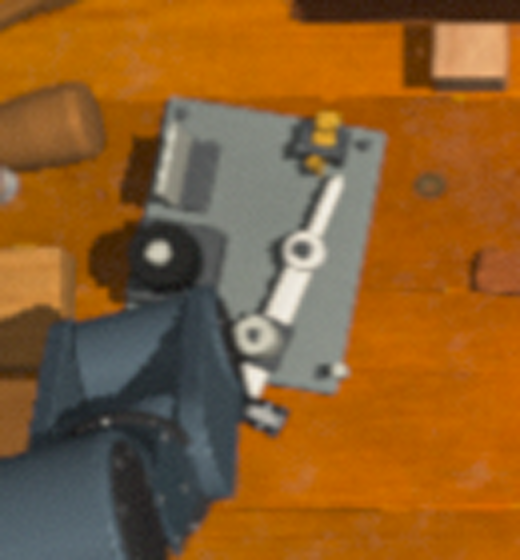

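{"fn": "play_rows", "kwargs": {
  "series": [
    [0,0.004,0,1.5],
    [0,0.0075,0.0003,2.9],
    [0,0.0105,0.0005,3.5],
    [0,0.012,0.0005,3.5],
    [0,0.012,0.0005,3.5],
    [0,0.012,0.0005,3.5]
  ]
}}

```text
t: 5.45
tcp_pos: [0.4748, 0.2427, 0.0546]
tool_rot: [0.165, 0.688, -0.167, 0.687]
force: [-2.3, -7.3, 3.0]
finger_gap: 0.214
```

```bash
python3 chk.py 6
```

```text
t 5.45 P [0.4748 0.2427 0.0546] gap 0.21415966241065187 F [-2.3 -7.3  3. ]
axes(cols) [[-0.003, 0.456, 0.89], [-0.002, 0.89, -0.456], [-1.0, -0.003, -0.002]]
a from tcp 0.6282983500297084 r 0.14523093255471844
tangential F -7.552974073730575 radial -1.4634403379475973
0.02 [-0.      0.0029  0.0001] 1.1
0.04 [-0.      0.0058  0.0002] 2.3
0.06 [-0.      0.0087  0.0004] 3.4
0.08 [-0.      0.0116  0.0007] 4.6
0.1 [-0.      0.0145  0.001 ] 5.7
0.12 [-0.0001  0.0174  0.0014] 6.9
0.14 [-0.0001  0.0202  0.0018] 8.0
```

View pics/s6.png

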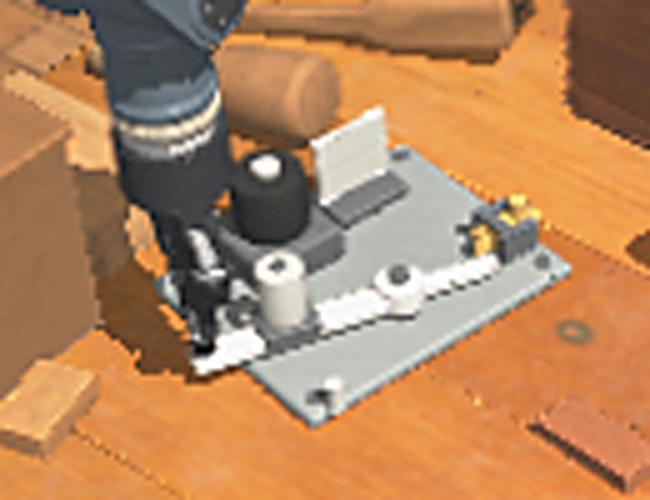

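View pics/t6.png

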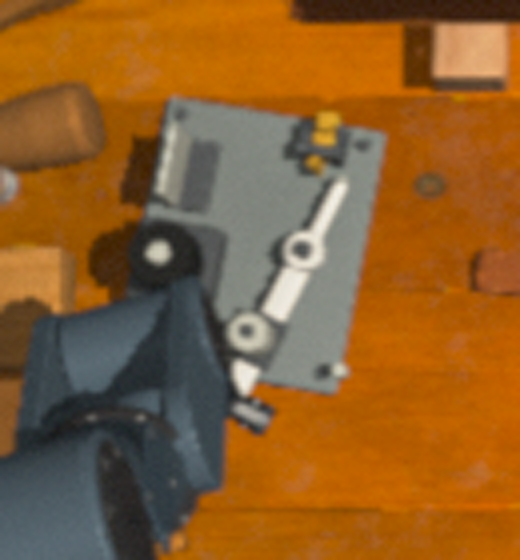

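{"fn": "play_rows", "kwargs": {
  "series": [
    [0,0.002,0,0.5],
    [0,0.004,0,0.5],
    [0,0.005,0,0.5],
    [0,0.005,0,0.5],
    [0,0.005,0,0.5]
  ]
}}

```text
t: 6.05
tcp_pos: [0.4761, 0.2453, 0.0546]
tool_rot: [0.167, 0.688, -0.171, 0.685]
force: [-3.1, -10.4, 3.2]
finger_gap: 0.216
```

```bash
python3 chk.py 7|head -4
```

```text
t 6.05 P [0.4761 0.2453 0.0546] gap 0.21586234366493925 F [ -3.1 -10.4   3.2]
axes(cols) [[-0.005, 0.465, 0.886], [-0.004, 0.885, -0.465], [-1.0, -0.006, -0.003]]
a from tcp 0.6480908715080904 r 0.1453322720351039
tangential F -10.629473444966107 radial -2.409214464759263
```

{"fn": "play_rows", "kwargs": {
  "series": [
    [0,0.002,0,0],
    [0,0.004,0,0],
    [0,0.006,0,0],
    [0,0.006,0,0],
    [0,0.006,0,0],
    [0,0.006,0,0]
  ]
}}

```text
t: 6.75
tcp_pos: [0.4764, 0.2463, 0.0545]
tool_rot: [0.165, 0.69, -0.174, 0.684]
force: [-3.8, -18.5, 5.5]
finger_gap: 0.214
```

```bash
python3 chk.py 8|head -4
```

```text
t 6.75 P [0.4764 0.2463 0.0545] gap 0.21367392320907277 F [ -3.8 -18.5   5.5]
axes(cols) [[-0.011, 0.465, 0.885], [-0.011, 0.885, -0.465], [-1.0, -0.015, -0.005]]
a from tcp 0.6549622023207737 r 0.14551281406609717
tangential F -17.95337285223908 radial -5.851885466289716
```

View pics/s8.png

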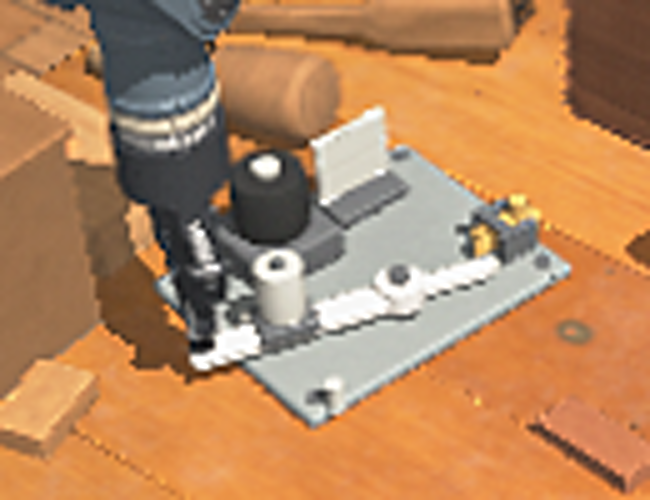

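View pics/t8.png

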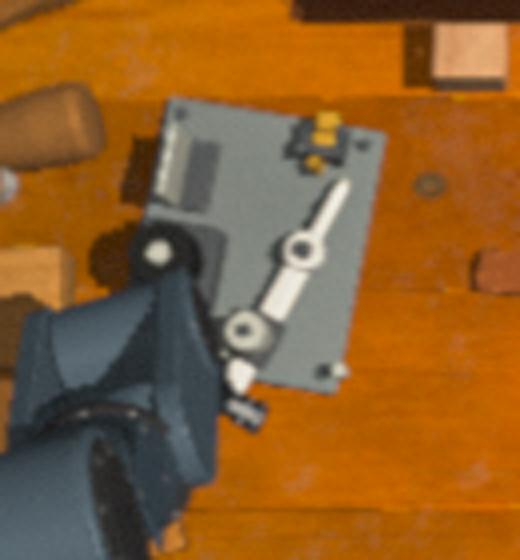

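```bash
python3 - <<'E'
from mv import *
s=snapshot("top");o=np.array([100,100])
w=ray(s,(np.array([245,330])+.5)/4-.5+o,.089)[:2]-piv
print("roller a",th+np.pi+.31-np.arctan2(w[1],w[0])%(2*np.pi), np.hypot(*w))
S=pickle.load(open("s1.pkl","rb"));d=cv2.absdiff(s["image"],S["top"]["image"]).max(2)
print("changed px right sander",(d[110:215,240:330]>40).sum(),"offcuts",(d[150:180,212:245]>40).sum())
E
```

```text
t 6.85 P [0.4764 0.2463 0.0545] gap 0.2118329432465388 F [ -4.3 -18.1   6.1]
axes(cols) [[-0.011, 0.465, 0.885], [-0.011, 0.885, -0.465], [-1.0, -0.015, -0.005]]
roller a 0.6389669251700569 0.0853887449258771
changed px right sander 0 offcuts 0
```

At the stop, held with a steady force of about 18 N. Handing in.

```bash
python3 -c "
from station import manip
print(manip.sign_off())"
```

```text
the job is handed in; nothing more can be done
None
```

The slack arm, on the left-hand sander (the +y side), is now pushed right back to its stop. The gripper is still closed on its handle and pushing, so you can slip the belt on.

**What I did:** I gripped the handle post with a 60 N grip and swung it round its arc, past the pawl. I kept pushing until the force showed it was against the stop. It took about 7 s of the 35 s allowed.

**Last checks:**
- **At the stop:** on the last push, the force along the swing rose from 11 to 18 N while the handle moved only about 1 mm. The spring alone accounts for about 8 N, so the rest is the stop.
- **Angle:** the idler roller in the top image put the arm at about 0.64 rad. The gripper position gave about 0.63 rad after allowing for how the handle was gripped. Both are slightly over the nominal 0.62, which fits the roughly 2 mm calibration accuracy.
- **Rest of the bench:** before-and-after top images showed no change around the other sander, with its arm still on the pawl, or around the offcut between the two sanders. I did not compare the other loose items this way.
- **Pawl click:** I did not see it directly. I take it as passed because the arm is well beyond 0.36 rad.

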